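Isolate the belt sander and hold its drive cover open

TASK

To inspect the bench sander's drive belt, first switch the isolator off by throwing its toggle handle fully over to the far side of its box. Then tug the sander's hinged cover upward at its bar handle to learn whether the hidden catch has hold of it, and only if it is caught press the round release button fully down to free it. Lift the cover about 60 degrees open and finish while still holding it there with the fingers, as nothing else keeps it up; leave the loose things on the bench where they are.

Things in the scene. Friction and masses are not known exactly. Their poses are not given: they have to be found in the camera images.
- sander: The sander, fixed to the bench. Origin on the bench under its grey drive housing; x points to its back (away from the handle), z up. Housing: x -110 to +62, y -120 to +120 mm, 110 mm high; orange sanding bed behind it, x 95 to 235, y -210 to +210 mm, 118 mm high. The cover plate, 165 x 170 x 8 mm, lies over x -110 to +55, y -105 to +65 mm, upper face 118 mm above the bench.
- cover_handle (a point): Middle of the cover's handle: round steel bar, 10 mm diameter, 100 mm long between its two end arms, along the sander's y, 50 mm in front of the cover's front edge, in the plane of the cover (116 mm above the bench when shut). 45 mm free between bar and housing, nothing beneath. Turns with the cover.
- cover_hinge (a point): Middle of the cover's hinge line, which runs along the sander's y, 114 mm above the bench, 210 mm behind the handle bar. Does not move.
- cover (a joint): Opening angle of the cover in rad: 0 shut, 1.4 the stop. Its weight needs 2 to 3 N at the handle; it falls shut when let go. A hidden catch inside either holds it or is clear; nothing outside shows which. If caught, it stops after about 3 mm of lift at the handle and resists further pull (6 to 15 N is plenty for a tug).
- button_top (a point): Middle of the top face of the release button: black, round, 26 mm diameter, standing 14 mm proud (top 132 mm above the bench) on the 50 mm wide strip left of the cover (sander y +70 to +120 mm, top 118 mm). Pressed straight down.
- release_button (a joint): Travel of the release button in m: 0 up, 0.010 fully down. It springs back; full travel needs about 2 to 4 N. Pressed fully it throws a closed catch clear, and the catch stays clear. To be pressed (beyond 8 mm) only when the catch has hold of the cover.
- isolator: The isolator, a light grey box fixed to the bench, 110 x 90 x 60 mm (x, y, z), to the left or right of the sander. Origin under its middle; its x points from the on side to the off side, roughly away from the robot.
- handle_grip (a point): Middle of the isolator handle's black cross grip (14 mm thick, 45 mm wide along the isolator's y, 18 mm high), 58 mm from the pivot. Turns with the handle.
- handle_pivot (a point): Pivot of the isolator handle: middle of the box's top, 60 mm above the bench; axis along the isolator's y.
- isolator_handle (a joint): Angle of the isolator handle in rad: 0 is on (leaning 0.45 rad to the isolator's -x side), 0.9 is off (leaning as far to +x). Over-centre spring: it snaps to the nearer end; 2 to 4 N pushed at the grip throws it.
- tin_center (a point): Bystander: loose steel tin cup, 72 mm wide, 100 mm high; point at mid height on its axis.
- offcut_center (a point): Bystander: loose wood offcut, 70 x 45 x 30 mm; its centre.
- hammer: Bystander: loose hammer lying on the bench.
- catch_spring (a point): Detent spring of the catch, hidden inside the strip below the release button. Its rest position shifts by only about half a millimetre when the catch is thrown over, too little to be seen or read from here; the rules use it to tell that the catch has been thrown.
There are look-alikes about, which are no part of the job. There is more than one size of the isolator; the one meant has the size given above.

How it is judged:
On the way, in this order (a step that is already met when the one before it is completed fails the run):
1. the isolator is switched off (value of joint isolator_handle above 0.75 rad), for 0.2 s.
2. the cover has been tugged up by at least the catch's play, before the catch has been thrown (value of joint cover above 0.006 rad and contact force between the fingers and cover above 1 N and distance of catch_spring from where it was at the start of the episode below 0.00025 m), for 0.1 s.
At the end, for the whole second after the job is handed in: The isolator handle is in its off position (above 0.75 rad) and the cover is held still by the fingers, 0.85 to 1.25 rad open (49 to 72 degrees), pressed by the fingers with more than 1 N, through the last second (value of joint cover between 0.85 and 1.25 rad and velocity of joint cover between -0.1 and 0.1 rad/s and contact force between the fingers and cover above 1 N and value of joint isolator_handle above 0.75 rad); the arm keeps its last pose, push and grip.
It fails at once if the cover is lifted open (beyond 0.05 rad) while the isolator is not off (value of joint cover above 0.05 rad and value of joint isolator_handle below 0.7 rad).
It fails at once if the release button is pressed although the catch was not holding the cover (value of joint release_button above 0.0085 m and distance of catch_spring from where it was at the start of the episode below 0.00015 m).
It fails at once if a loose bystander is pushed more than 30 mm (distance of any of tin_center, offcut_center, hammer from where it was at the start of the episode above 0.03 m).
It also fails if it takes over 70 s, if anything falls off the work surface, if the arm or the gripper's body presses on something with over 40 N, if the wrist force passes 120 N, or if a joint passes its speed limit or range.

ROBOT

A 6-joint arm with a two-finger parallel gripper is mounted at the origin on the work surface. World frame = base frame: x ahead of the robot, y to its left, z up, the work surface at z = 0. Lengths are in m, angles in rad, forces in N, time in s.
With the tool pointing down it reaches from about 0.35 to 0.975 m from the base axis. Payload 4.9 kg.
Tool frame: the origin (TCP) lies at the very end of the fingers, on their centre line; the grasp point (between the pads) lies 19 mm behind it; z points along the fingers, x is the direction in which the jaws open and shut, and the axes are right-handed (so a half turn about z gives the same grasp; the last joint's range is limited). The gripper opens to 85 mm and grips with 20 to 120 N. Pads are 22 mm wide; open, the fingers measure 114 mm over their backs; the gripper's body (76 mm by 85 mm) begins 54 mm behind the grasp point. The pads swing forward as they close: fully open they stand 13 mm farther back than shut.
Start: joints at [-1.285, 0.053, 1.613, -0, 1.476, -0.119], TCP at [0.246, -0.574, 0.198] pointing down, gripper open.
Joint ranges: [-3.01, 3.01], [-1.01, 2.22], [0.06, 2.58], [-1.02, 4.17], [0.09, 2.62], [-3.14, 3.14]. Speed limits (rad/s): [2.57, 2.57, 3.14, 3.14, 3.14, 3.14].

INTERFACE

Orientations are given as a rotation vector (axis times angle).
In Python, from station import readout, viewer, ctrl, nets gives the robot as it stands. The module is installed in compiled form; this text tells all that it offers.
- The arm moves only by the tool step_arm, never from a script. Its argument "moves" is a list that holds one entry, the list of rows, each a list of 4 numbers: the shift along the world's x, y, z in cm, then the turn about the world's z in rad. In form: [[[dx, dy, dz, yaw], ...]]. A call has 1 to 10 rows; each row shifts and turns the commanded pose from where the row before left it; what a row does not reach is not made up. A row lasts 1/12 s, in which the tool goes at most 41.7 mm and 7.16 degrees, less where a joint would pass 70% of its speed; a pose out of reach is approached as far as the arm can. A call is refused whole if a number of a shift passes 4.17 or a number of a turn 0.125, either way. A call with a gripper value outside its range is refused whole. "grip" is the closure, from 0 (fully open) to 1 (shut), set as the call begins (left out, the last holds). The fingers move at their own pace and stop on an object; "squeeze" is the grip in N (left out, the last holds). Time passes only in rows, so rows that do not move let the fingers close. It gives the time, the measured TCP pose, the force and the opening at its end, in the units of the state.
- readout.get_obs(): the state, without advancing time (a new reading comes with each control period).
- viewer.get_image(name): name is "side" or "top"; returns the picture (384x512x3 uint8, blue, green, red); there is no depth.
- viewer.calibration(name): a dict with "camera_matrix" (3x3 intrinsics, pixels), "R" (3x3) and "t" (3): a world point X has camera coordinates R X + t. Camera axes: x right, y down, z forward; pixel columns grow to the right and rows downward; lengths in m; the calibration is good to about 2 mm. A picture is of the moment at which its call begins. calibration takes no time and is no camera call.
- ctrl.finish_job(): hands the job in, once; it reports no verdict.
Trained networks look in the newest picture that a camera, given by its name, has taken for a name from the list of things; names that differ only in an ending like _2 or _b are one class to them, and where a whole thing is asked for, a point or a joint stands for the part that bears it (a point fixed in the world has none). Each returns a list of dicts, best first, with "confidence" (0 to 1); they miss things now and then, are a little off and sometimes report something else, mostly with a low value. They report only what shows in the picture. A call takes as long as a camera call. They do not tell look-alikes from the thing itself.
- nets.masks_of(camera, thing): "region" (384x512 bool, what is visible of it) and "box" ([left, top, right, bottom] in pixels, round what is visible of it).
- nets.pinpoint(camera, thing): "at" ([column, row] in pixels: a listed point, or the origin of a listed thing).
The state is a dict: "t": time; "q": joint angles; "dq": joint speeds; "effort": joint torques, N m; "tool_pos": TCP position; "tool_rot": TCP orientation; "contact_force": force on the tool from outside, world axes, zero at the start; "wrist_torque": the same for the moment, N m; "opening": finger opening in m.
Only numpy, scipy, OpenCV 4.12 (cv2) and the standard library are available. Lean on these libraries where they do the work, as an engineer would, in place of code of your own. Each camera call takes 0.05 s, during which the arm holds its last target. There are 200 camera calls.

## Working session

There is one attempt and no reset: what is moved stays moved. The work goes in short steps, Python scripts to look and compute and a tool call to move; the robot and the scene stay as the last step left them, time stands still between calls to the robot, and variables do not carry over. Pictures are saved under pics/ and viewed, about 8 in all and at most 12, crops included, and the job is handed in when it is done.

Besides the shell and the picture viewer there is one more tool, called after "Request:" as name(argument=value, ...), one argument or row to a line, values as JSON. step_arm: Moves the arm, as the interface text tells. Its arguments: {"type":"object","properties":{"moves":{"type":"array","items":{"type":"array","items":{"type":"array","items":{"type":"number"}}}},"grip":{"type":"number"},"squeeze":{"type":"number"}},"required":["moves"]}

```bash
mkdir -p pics; cat > h.py <<'E'
import numpy as np, cv2
from station import readout, viewer, ctrl, nets
def ray(cam,px):
    c=viewer.calibration(cam);K=np.array(c["camera_matrix"]);R=np.array(c["R"]);t=np.array(c["t"])
    return -R.T@t, R.T@np.linalg.inv(K)@np.array([px[0],px[1],1.])
def atz(cam,px,z):
    o,d=ray(cam,px);return o+d*(z-o[2])/d[2]
def proj(cam,X):
    c=viewer.calibration(cam);p=np.array(c["camera_matrix"])@(np.array(c["R"])@np.array(X)+np.array(c["t"]));return p[:2]/p[2]
def tri(a,b):
    (o1,d1),(o2,d2)=ray("side",a),ray("top",b)
    A=np.stack([d1,-d2],1);s=np.linalg.lstsq(A,o2-o1,rcond=None)[0]
    p,q=o1+s[0]*d1,o2+s[1]*d2;return (p+q)/2,np.linalg.norm(p-q)
E
python3 - <<'E'
from h import *
np.set_printoptions(precision=3,suppress=True)
a=[viewer.get_image(n) for n in("side","top")]
cv2.imwrite("pics/side.png",cv2.resize(a[0],(800,600)));cv2.imwrite("pics/top.png",cv2.resize(a[1],(800,600)))
for n in["cover_handle","cover_hinge","button_top","handle_grip","handle_pivot","isolator","sander","tin_center","offcut_center","hammer"]:
    for c in("side","top"):
        print(n,c,[(np.round(r["at"],1).tolist(),round(r["confidence"],2)) for r in nets.pinpoint(c,n)[:4]])
print(readout.get_obs())
E
```

```text
cover_handle side [([211.4, 181.3], 0.86)]
cover_handle top [([226.9, 235.5], 0.79)]
cover_hinge side [([267.4, 169.8], 0.91), ([289.1, 331.7], 0.3)]
cover_hinge top [([223.1, 168.9], 0.71)]
button_top side [([220.2, 155.4], 0.59)]
button_top top [([101.4, 223.5], 0.61), ([187.5, 213.0], 0.5)]
handle_grip side [([213.7, 181.9], 0.68), ([271.4, 255.6], 0.49), ([223.5, 264.9], 0.4)]
handle_grip top [([337.3, 243.7], 0.47), ([334.6, 192.9], 0.38)]
handle_pivot side [([230.6, 267.5], 0.87), ([273.3, 260.7], 0.75)]
handle_pivot top [([332.8, 190.5], 0.88), ([331.4, 241.1], 0.81)]
isolator side [([272.9, 261.2], 0.82), ([233.6, 275.8], 0.62)]
isolator top [([325.0, 191.6], 0.8), ([330.5, 237.3], 0.62)]
sander side [([253.0, 185.5], 0.84)]
sander top [([221.6, 188.8], 0.82)]
tin_center side [([199.4, 142.0], 0.81), ([231.7, 275.3], 0.54)]
tin_center top [([135.5, 235.8], 0.68)]
offcut_center side [([205.6, 127.8], 0.61)]
offcut_center top [([101.4, 221.1], 0.77)]
hammer side [([290.1, 334.5], 0.59)]
hammer top [([400.5, 200.7], 0.76), ([227.2, 235.4], 0.56)]
{'t': 1.1, 'q': array([-1.285,  0.053,  1.613, -0.   ,  1.476, -0.119]), 'dq': array([-0.   , -0.001, -0.001, -0.001,  0.002,  0.001]), 'effort': array([ -0.001, -39.37 , -37.047,  -0.   ,   0.001,   0.   ]), 'tool_pos': array([ 0.246, -0.574,  0.198]), 'tool_rot': array([-2.623,  1.73 ,  0.   ]), 'contact_force': array([ 0.031, -0.232, -0.105]), 'wrist_torque': array([0.01 , 0.054, 0.038]), 'opening': 0.0853238663953262}
```

View pics/side.png

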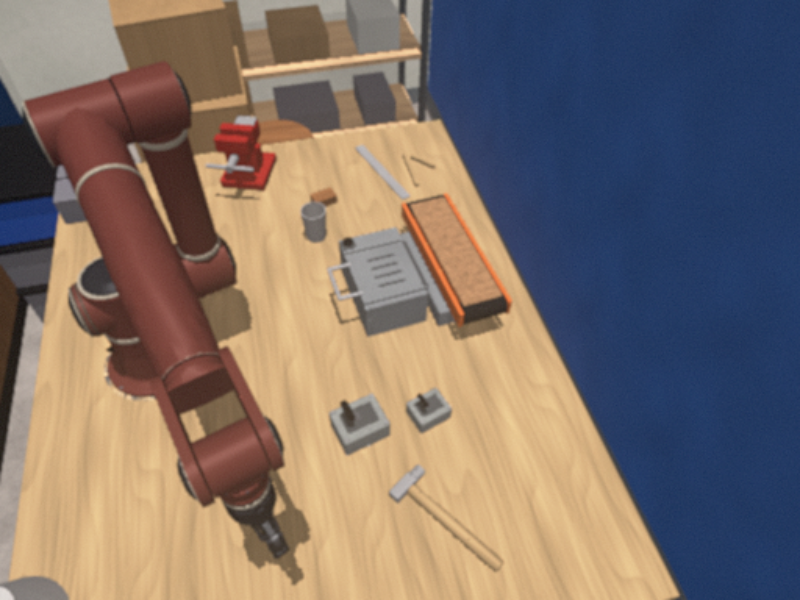

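View pics/top.png

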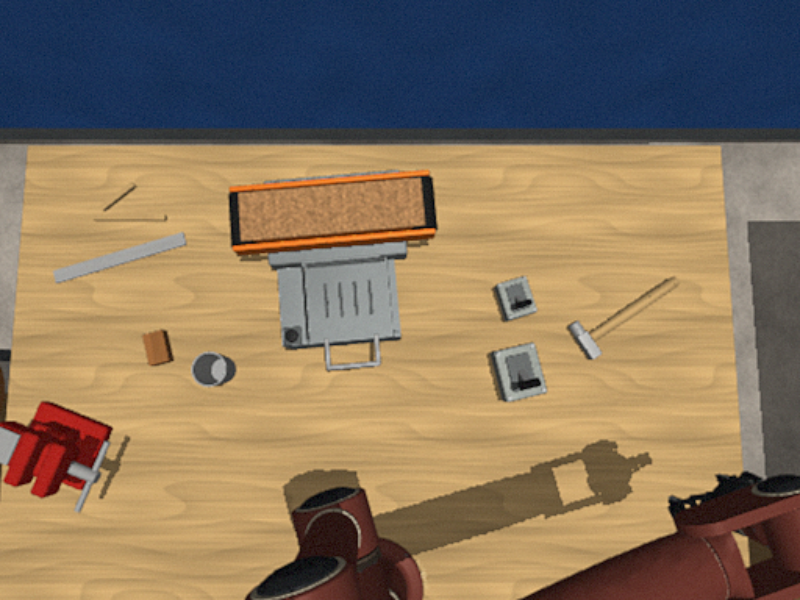

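```bash
python3 - <<'E'
from h import *
np.set_printoptions(precision=3,suppress=True)
for n,a,b in[("handle",(211.4,181.3),(226.9,235.5)),("hinge",(267.4,169.8),(223.1,168.9)),("button",(220.2,155.4),(187.5,213)),("sander",(253,185.5),(221.6,188.8)),
 ("pivA far",(273.3,260.7),(332.8,190.5)),("pivB near",(230.6,267.5),(331.4,241.1)),("gripfar",(271.4,255.6),(334.6,192.9)),("gripnear",(223.5,264.9),(337.3,243.7)),("tin",(199.4,142),(135.5,235.8)),("offcut",(205.6,127.8),(101.4,221.1)),("hammer",(290.1,334.5),(400.5,200.7))]:
    print(n,*tri(a,b))
for n in("handle",(226.9,235.5),.116),("hinge",(223.1,168.9),.114),("button",(187.5,213),.132): print(n[0],atz("top",n[1],n[2]))
from scipy.spatial.transform import Rotation as R
print(R.from_rotvec([-2.623,1.73,0]).as_matrix()); print([ (c,ray(c,(256,192))) for c in("side","top")])
E
```

```text
handle [0.458 0.032 0.122] 0.0019848045886755998
hinge [0.678 0.046 0.114] 0.011960130746954342
button [0.523 0.155 0.128] 0.013332250964550024
sander [0.625 0.059 0.02 ] 0.008088232019734841
pivA far [ 0.609 -0.317  0.048] 0.0021375093126361927
pivB near [ 0.45  -0.308  0.051] 0.01612079411907085
gripfar [ 0.599 -0.316  0.084] 0.0025469545202347213
gripnear [ 0.433 -0.318  0.094] 9.374635531244314e-05
tin [0.457 0.34  0.046] 0.0074324648223101164
offcut [0.505 0.471 0.008] 0.011529516189286593
hammer [ 0.588 -0.563  0.002] 0.015786969304847086
handle [0.46  0.032 0.116]
hinge [0.672 0.046 0.114]
button [0.529 0.154 0.132]
[[ 0.394 -0.919 -0.   ]
 [-0.919 -0.394 -0.   ]
 [ 0.     0.    -1.   ]]
[('side', (array([ 0.365, -0.972,  1.263]), array([ 0.165,  0.615, -0.771]))), ('top', (array([ 0.44 , -0.058,  1.3  ]), array([ 0.131, -0.001, -0.991])))]
```

The side view shows the sander at (380,280), two isolators at (360,423) and (430,408), and the hammer at (450,510). In the top view the larger isolator is at (520,372), the smaller one at (515,298), the handle bar at (353,366) and the button at (292,335). Next I check the box sizes and the grip.

```bash
python3 - <<'E'
from h import *
np.set_printoptions(precision=3,suppress=True)
im=viewer.get_image("top")
for r in nets.masks_of("top","isolator"):
    m=r["region"].astype(np.uint8);p=cv2.findNonZero(m).reshape(-1,2)
    for z in(.04,.06):
        w=np.array([atz("top",q,z)[:2] for q in p],np.float32);(c,s,a)=cv2.minAreaRect(w)
        print(r["confidence"],r["box"],z,np.array(c),np.array(s),a)
c=im[190:265,305:365];s=viewer.get_image("side")[225:295,205:300]
cv2.imwrite("pics/c.png",np.hstack([cv2.resize(c,(400,500),interpolation=2),cv2.resize(s,(400,500),interpolation=2)]))
E
```

```text
0.9 [317.7, 220.2, 349.1, 256.4] 0.04 [ 0.453 -0.309] [0.113 0.099] 12.996155738830566
0.9 [317.7, 220.2, 349.1, 256.4] 0.06 [ 0.453 -0.305] [0.111 0.098] 12.99616813659668
0.74 [312.3, 176.1, 341.5, 206.6] 0.04 [ 0.612 -0.305] [0.088 0.079] 18.009010314941406Traceback (most recent call last):
  File "<stdin>", line 7, in <module>
  File "h.py", line 7, in atz
    o,d=ray(cam,px);return o+d*(z-o[2])/d[2]
        ~~~^^^^^^^^
  File "h.py", line 4, in ray
    c=viewer.calibration(cam);K=np.array(c["camera_matrix"]);R=np.array(c["R"]);t=np.array(c["t"])
ValueError: time passes only in moves, steps and waits
```

Near box matches 110 x 90 (the far one is smaller). I'll go before its −x side with the fingers shut and the yaw lined up with the sander.

Request:
step_arm(
  moves=[
    [[1.3,2.5,0,0.1236],[1.3,2.5,0,0.1236],[1.3,2.5,0,0.1236],[1.3,2.5,0,0.1236],[1.3,2.5,0,0.1236],[1.3,2.5,0,0.1236],[1.3,2.5,0,0.1236],[1.3,2.5,0,0.1236],[1.3,2.5,0,0.1236],[1.3,2.5,0,0.1236]],
  ],
  grip=1,
  squeeze=60,
)

```text
t: 2.03
tool_pos: [0.3766, -0.3232, 0.1983]
tool_rot: [3.139, 0.119, 0.001]
contact_force: [0.5, -0.4, 0.3]
opening: 0.0001
```

Request:
step_arm(
  moves=[
    [[0,0,-2,0],[0,0,-2,0],[0,0,-2,0],[0,0,-2,0],[0,0,-2,0],[0,0,0,0],[0,0,0,0]],
  ],
)

```text
t: 2.62
tool_pos: [0.3755, -0.3238, 0.0972]
tool_rot: [-3.138, -0.11, 0.003]
contact_force: [0.1, 0.0, 0.2]
opening: 0.0
```

```bash
python3 - <<'E'
from h import *
s=viewer.get_image("side");t=viewer.get_image("top")
cv2.imwrite("pics/c.png",np.hstack([cv2.resize(t[180:280,280:380],(400,400)),cv2.resize(s[205:305,185:285],(400,400))]))
E
```

```text
(no output)
```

View pics/c.png

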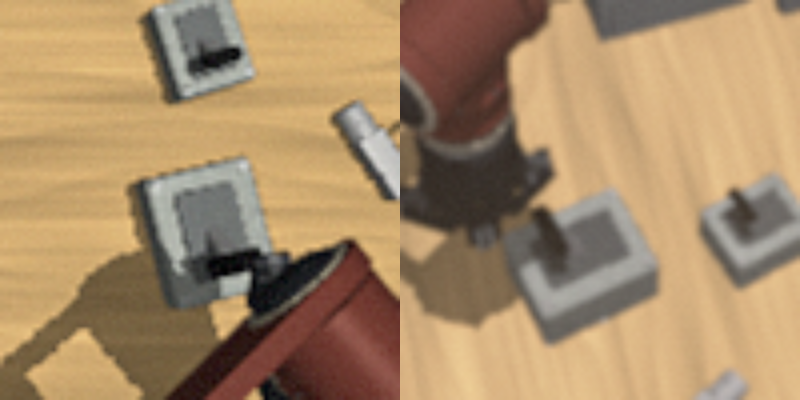

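The crop shows the shut fingers just in front of the near isolator's black grip (top crop around (235,262)). I push along the isolator's x.

Request:
step_arm(
  moves=[
    [[1.2,0.24,0,0],[1.2,0.24,0,0],[1.2,0.24,0,0],[1.2,0.24,0,0],[1.2,0.24,0,0],[1.2,0.24,0,0],[1.2,0.24,0,0],[0.8,0.16,0,0],[0,0,0,0]],
  ],
)

```text
t: 3.47
tool_pos: [0.4697, -0.3056, 0.098]
tool_rot: [-3.139, -0.112, -0.0]
contact_force: [0.2, 0.2, -0.3]
opening: 0.0002
```

Request:
step_arm(
  moves=[
    [[-2,-0.4,0,0],[-2.5,-0.5,0,0],[-2.5,-0.5,0,0],[-2.5,-0.5,2,0],[-2,0,4,0],[0,0,4,0],[0,0,0,0]],
  ],
)

```text
t: 4.05
tool_pos: [0.3562, -0.3289, 0.2046]
tool_rot: [3.128, 0.106, 0.013]
contact_force: [1.0, -0.9, 1.6]
opening: -0.0001
```

```bash
python3 - <<'E'
from h import *
np.set_printoptions(precision=4,suppress=True)
s=viewer.get_image("side");t=viewer.get_image("top")
for c,m in (("side",s),("top",t)): print([(r["at"],r["confidence"]) for r in nets.pinpoint(c,"handle_grip")])
cv2.imwrite("pics/d.png",np.hstack([cv2.resize(t[180:280,280:380],(400,400)),cv2.resize(s[205:305,185:285],(400,400))]))
E
```

```text
[([223.3, 260.8], 0.67), ([270.7, 253.0], 0.6)]
[([337.5, 246.6], 0.65), ([335.9, 193.8], 0.41)]
```

View pics/d.png

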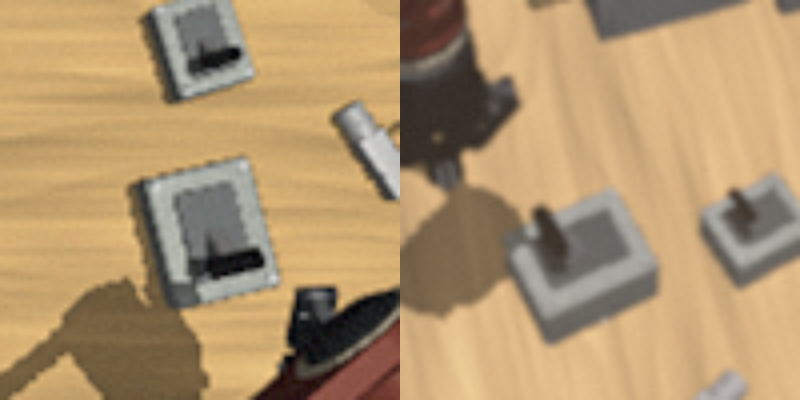

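The handle is still on: grip at top crop (233,262). I check the geometry before a second push.

```bash
python3 - <<'E'
from h import *
np.set_printoptions(precision=4,suppress=True)
print(tri((223.3,260.8),(337.5,246.6)))
print("fingertip c.png tip crop pts", proj("top",[.3755,-.3238,.0972]),proj("side",[.3755,-.3238,.0972]))
o=readout.get_obs();p=o["tool_pos"];print(p,proj("top",p),proj("side",p))
for n,z in(("box corners top",.06),):
  for q in((140,185),(245,158),(278,282),(170,305)):
    print(atz("top",(280+q[0]/4,180+q[1]/4),z))
  for q in((505,238),(610,190),(658,265),(548,320)):
    print("s",atz("side",(185+(q[0]-400)/4,205+q[1]/4),z))
for z in(.09,.1,.11,.12):
  for q in((190,265),(262,262)): print(z,atz("top",(280+q[0]/4,180+q[1]/4),z))
E
```

```text
(array([ 0.4295, -0.3139,  0.1152]), np.float64(0.010114161691625182))
fingertip c.png tip crop pts [340.0013 262.1709] [206.5709 269.7603]
[ 0.3541 -0.3247  0.1944] [347.9976 271.4924] [197.0912 256.2604]
[ 0.4902 -0.2531  0.06  ]
[ 0.5122 -0.3401  0.06  ]
[ 0.411  -0.3641  0.06  ]
[ 0.3926 -0.2755  0.06  ]
s [ 0.3948 -0.287   0.06  ]
s [ 0.4927 -0.2621  0.06  ]
s [ 0.5163 -0.3434  0.06  ]
s [ 0.4159 -0.371   0.06  ]
0.09 [ 0.4253 -0.2869  0.09  ]
0.09 [ 0.4275 -0.3445  0.09  ]
0.1 [ 0.4254 -0.285   0.1   ]
0.1 [ 0.4276 -0.3421  0.1   ]
0.11 [ 0.4255 -0.2831  0.11  ]
0.11 [ 0.4277 -0.3397  0.11  ]
0.12 [ 0.4256 -0.2812  0.12  ]
0.12 [ 0.4278 -0.3373  0.12  ]
```

Geometry agrees (grip at 0.428, −0.313, 0.112). I push again, more slowly, and look before retracting.

Request:
step_arm(
  moves=[
    [[0.5,0,-2,0],[0.5,0,-2,0],[0.5,0,-2,0],[0.5,0,-2,0],[0.5,0,-2,0],[0,0,0,0]],
  ],
)

```text
t: 4.75
tool_pos: [0.3768, -0.3211, 0.0884]
tool_rot: [-3.13, -0.111, 0.012]
contact_force: [-0.9, 1.5, -1.7]
opening: 0.0002
```

Request:
step_arm(
  moves=[
    [[0.8,0.15,0,0],[0.8,0.15,0,0],[0.8,0.15,0,0],[0.8,0.15,0,0],[0,0,0,0]],
  ],
)

```text
t: 5.17
tool_pos: [0.4136, -0.3194, 0.0968]
tool_rot: [3.138, 0.112, 0.003]
contact_force: [-1.1, -0.5, -0.7]
opening: -0.0002
```

Request:
step_arm(
  moves=[
    [[0.7,0.15,0,0],[0.7,0.15,0,0],[0,0,0,0]],
  ],
)

```text
t: 5.42
tool_pos: [0.4267, -0.316, 0.0958]
tool_rot: [3.139, 0.111, 0.001]
contact_force: [-0.1, -0.9, -0.8]
opening: -0.0
```

Request:
step_arm(
  moves=[
    [[0.7,0.15,0,0],[0.7,0.15,0,0],[0,0,0,0]],
  ],
)

```text
t: 5.67
tool_pos: [0.4406, -0.3129, 0.0955]
tool_rot: [3.14, 0.111, 0.001]
contact_force: [-0.6, -0.0, 0.1]
opening: -0.0003
```

```bash
python3 - <<'E'
from h import *
s=viewer.get_image("side");t=viewer.get_image("top")
print(readout.get_obs()["tool_pos"])
cv2.imwrite("pics/e.png",np.hstack([cv2.resize(t[180:280,280:380],(400,400)),cv2.resize(s[205:305,185:285],(400,400))]))
E
```

```text
[ 0.43970255 -0.31297078  0.09530267]
```

View pics/e.png

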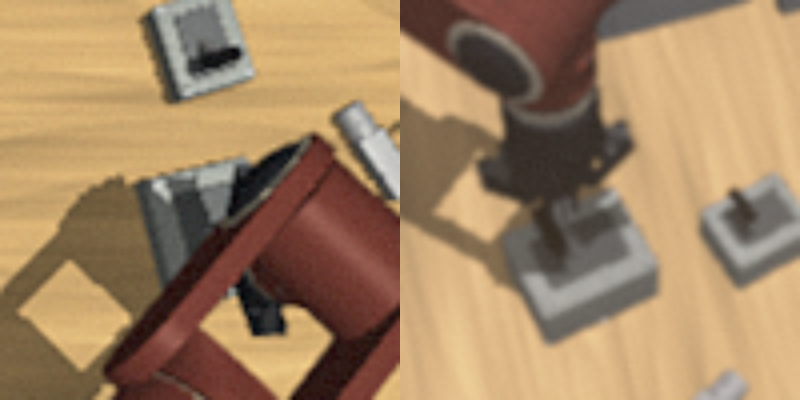

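The fingers seem past the grip while the handle has not moved: in the side crop the fingers are at (575,205) and the grip at (545,225). I compare the projections with what is seen.

```bash
python3 - <<'E'
from h import *
np.set_printoptions(precision=3,suppress=True)
p=[.4397,-.313,.0953]
f=lambda X:(lambda q:(400+(q[0]-185)*4,(q[1]-205)*4))(proj("side",X))
print("tcp now crop",f(p),"15 higher",f([p[0],p[1],.115]),"+y",f([p[0],p[1]+.02,p[2]]))
print("grip on",f([.428,-.313,.112]),"mid",f([.453,-.309,.118]),"off",f([.478,-.306,.112]))
q=[.3541,-.3247,.1944];print("d tcp",f(q),f([q[0],q[1],.209]))
cv2.imwrite("pics/f.png",cv2.resize(viewer.get_image("side")[225:285,195:275],(800,600),interpolation=cv2.INTER_CUBIC))
E
```

```text
tcp now crop (np.float64(560.2574272494214), np.float64(232.51787414819682)) 15 higher (np.float64(559.0803411263012), np.float64(220.6443782749211)) +y (np.float64(555.5508366860824), np.float64(212.1422484843274))
grip on (np.float64(545.3600094633077), np.float64(225.44022365293722)) mid (np.float64(573.724660422544), np.float64(211.31742239370737)) off (np.float64(602.690407541698), np.float64(205.65734990892201))
d tcp (np.float64(448.387377004546), np.float64(205.0747802435326)) (np.float64(446.402589284941), np.float64(195.3414697757421))
```

View pics/f.png

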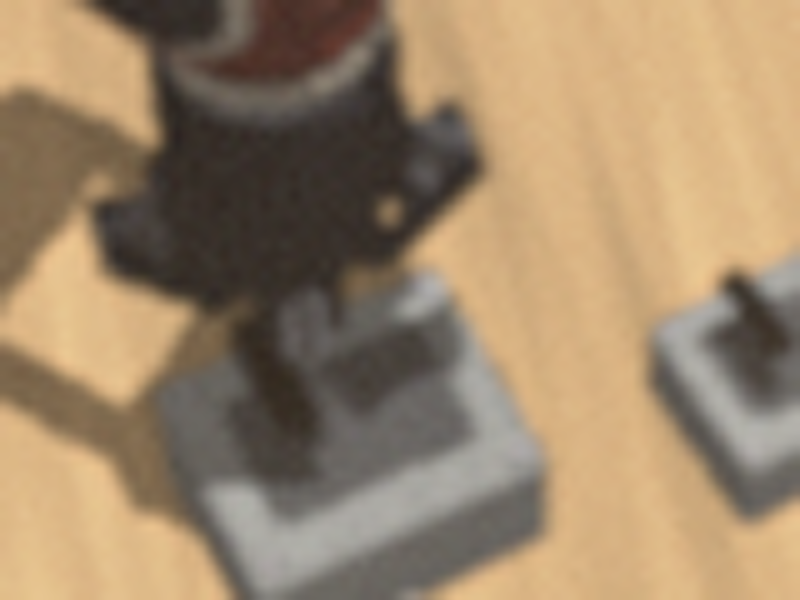

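Fingertips show at about (320,345), beside the +y end of the cross grip. The tool passes about 2 cm to its left, so camera and tool readout disagree. I retract, shift to −y and push again.

Request:
step_arm(
  moves=[
    [[-2,-0.4,0,0],[-2,-0.4,0,0],[-2,-0.4,0,0],[-0.5,-1.5,0,0],[0,-1.0,0,0],[0,0,0,0]],
  ],
)

```text
t: 6.32
tool_pos: [0.3744, -0.3518, 0.0959]
tool_rot: [3.138, 0.106, 0.001]
contact_force: [0.3, -0.2, -0.5]
opening: 0.0003
```

Request:
step_arm(
  moves=[
    [[0.8,0.16,0,0],[0.8,0.16,0,0],[0.8,0.16,0,0],[0.8,0.16,0,0],[0.8,0.16,0,0],[0,0,0,0]],
  ],
)

```text
t: 6.82
tool_pos: [0.4163, -0.3413, 0.0954]
tool_rot: [-3.139, -0.113, -0.001]
contact_force: [-0.0, -0.1, 0.5]
opening: -0.0
```

Request:
step_arm(
  moves=[
    [[0.8,0.16,0,0],[0.8,0.16,0,0],[0,0,0,0]],
  ],
)

```text
t: 7.07
tool_pos: [0.4318, -0.3386, 0.0955]
tool_rot: [3.14, 0.111, 0.001]
contact_force: [0.6, -0.5, 0.2]
opening: -0.0001
```

Request:
step_arm(
  moves=[
    [[0.8,0.16,0,0],[0.8,0.16,0,0],[0,0,0,0]],
  ],
)

```text
t: 7.32
tool_pos: [0.4478, -0.3355, 0.0956]
tool_rot: [3.139, 0.111, 0.001]
contact_force: [-0.2, -0.4, 0.6]
opening: 0.0001
```

```bash
python3 - <<'E'
from h import *
cv2.imwrite("pics/g.png",cv2.resize(viewer.get_image("side")[225:285,195:275],(640,480),interpolation=cv2.INTER_CUBIC))
print(readout.get_obs()["tool_pos"])
E
```

```text
[ 0.44713432 -0.33556109  0.09543542]
```

View pics/g.png

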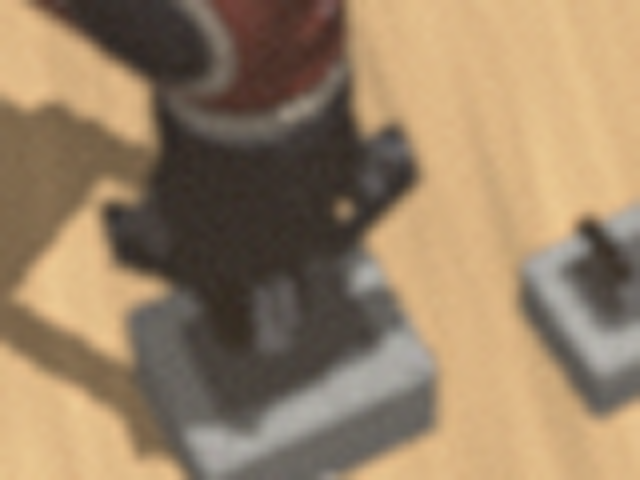

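The fingertips show at (270,330), already past the grip (232,320), with no force. So they pass over it: the visible tip sits about 25 mm higher than the TCP readout says. I retract and repeat 2.5 cm lower, on the original line.

Request:
step_arm(
  moves=[
    [[-2.5,-0.4,0,0],[-2.5,0.5,0,0],[-2.5,0.8,0,0],[0,0,-1.3,0],[0,0,-1.2,0],[0,0,0,0]],
  ],
)

```text
t: 7.87
tool_pos: [0.37, -0.3252, 0.0676]
tool_rot: [-3.136, -0.109, 0.004]
contact_force: [-0.7, 1.4, -0.8]
opening: 0.0003
```

Request:
step_arm(
  moves=[
    [[0.8,0.16,0,0],[0.8,0.16,0,0],[0.8,0.16,0,0],[0.8,0.16,0,0],[0,0,0,0]],
  ],
)

```text
t: 8.28
tool_pos: [0.4054, -0.3204, 0.071]
tool_rot: [3.139, 0.113, 0.001]
contact_force: [-0.5, -0.2, 0.3]
opening: -0.0003
```

Request:
step_arm(
  moves=[
    [[0.8,0.16,0,0],[0.8,0.16,0,0],[0,0,0,0]],
  ],
)

```text
t: 8.53
tool_pos: [0.4209, -0.3171, 0.0708]
tool_rot: [3.139, 0.111, 0.002]
contact_force: [-0.1, 0.4, -0.9]
opening: -0.0001
```

Request:
step_arm(
  moves=[
    [[0.8,0.16,0,0],[0.8,0.16,0,0],[0,0,0,0]],
  ],
)

```text
t: 8.78
tool_pos: [0.437, -0.3136, 0.0705]
tool_rot: [-3.14, -0.111, -0.002]
contact_force: [0.6, 0.2, -0.1]
opening: 0.0001
```

Request:
step_arm(
  moves=[
    [[0.8,0.16,0,0],[0.8,0.16,0,0],[0,0,0,0]],
  ],
)

```text
t: 9.03
tool_pos: [0.4529, -0.3103, 0.0703]
tool_rot: [-3.139, -0.111, -0.002]
contact_force: [-0.1, -0.4, -0.6]
opening: -0.0002
```

```bash
python3 - <<'E'
from h import *
s=viewer.get_image("side");t=viewer.get_image("top")
print(readout.get_obs()["tool_pos"],readout.get_obs()["contact_force"])
for c in("side","top"):print([(r["at"],r["confidence"]) for r in nets.pinpoint(c,"handle_grip")])
cv2.imwrite("pics/h.png",np.hstack([cv2.resize(t[190:280,295:375],(400,450),interpolation=2),cv2.resize(s[215:285,205:265],(400,450),interpolation=2)]))
E
```

```text
[ 0.45199957 -0.31047931  0.0702968 ] [ 0.19153688  0.13076508 -0.9425398 ]
[([239.8, 257.2], 0.66), ([199.1, 140.9], 0.24)]
[([334.4, 192.1], 0.54), ([332.3, 230.5], 0.46)]
```

View pics/h.png

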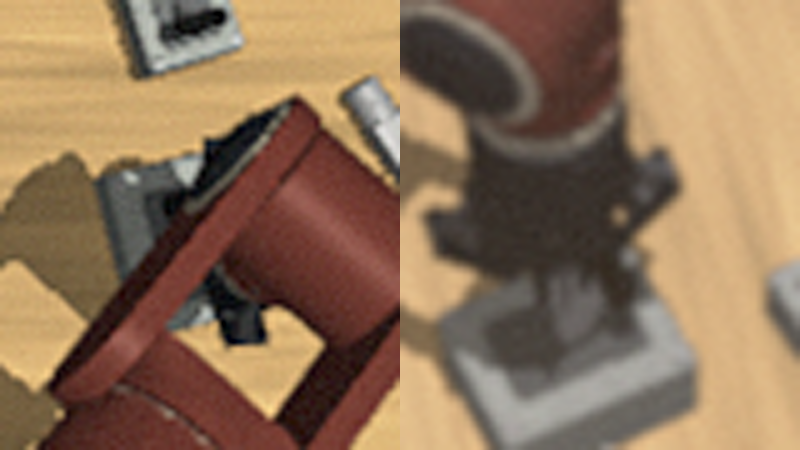

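The handle is now over on the far side: side crop grip at (625,300), pinpoint (239.8,257.2), matching the predicted off position. Next, up and over to the sander handle.

Request:
step_arm(
  moves=[
    [[-1,0,2,0],[0,0,4,0],[0,0,4,0],[0,0,4,0],[0,2,2,0],[0,3,0,0],[0,3,0,0],[0,3,0,0],[0,3,0,0],[0,3,0,0]],
  ],
)

```text
t: 10.07
tool_pos: [0.4411, -0.1395, 0.2305]
tool_rot: [3.14, 0.109, 0.001]
contact_force: [1.3, 0.1, -0.7]
opening: -0.0002
```

Request:
step_arm(
  moves=[
    [[0.3,3,0,0],[0.3,3,0,0],[0.3,3,0,0],[0.3,3,0,0],[0,3,0,0],[0,2.2,0,0],[0,0,0,0],[0,0,0,0]],
  ],
  grip=0.5,
)

```text
t: 10.73
tool_pos: [0.4533, 0.0319, 0.2304]
tool_rot: [3.139, 0.113, 0.0]
contact_force: [-0.4, -1.6, -1.0]
opening: 0.0427
```

```bash
python3 - <<'E'
from h import *
np.set_printoptions(precision=4,suppress=True)
s=viewer.get_image("side");t=viewer.get_image("top")
o=readout.get_obs();p=o["tool_pos"];print(p,o["opening"])
print("tcp",proj("side",p),"bar mid",proj("side",[.46,.032,.116]))
print([(c,[(r["at"],round(r["confidence"],2)) for r in nets.pinpoint(c,"handle_grip")]) for c in("side","top")])
# crop origin (180,130) scale 5
cv2.imwrite("pics/i.png",cv2.resize(s[110:230,170:290],(600,600),interpolation=2))
E
```

```text
[0.4535 0.0307 0.2304] 0.04270386105409464
tcp [208.0926 162.0392] bar mid [212.1706 182.2258]
[('side', [([272.5, 254.0], 0.6), ([238.6, 255.4], 0.54)]), ('top', [([333.7, 231.4], 0.63), ([334.3, 192.1], 0.41)])]
```

View pics/i.png

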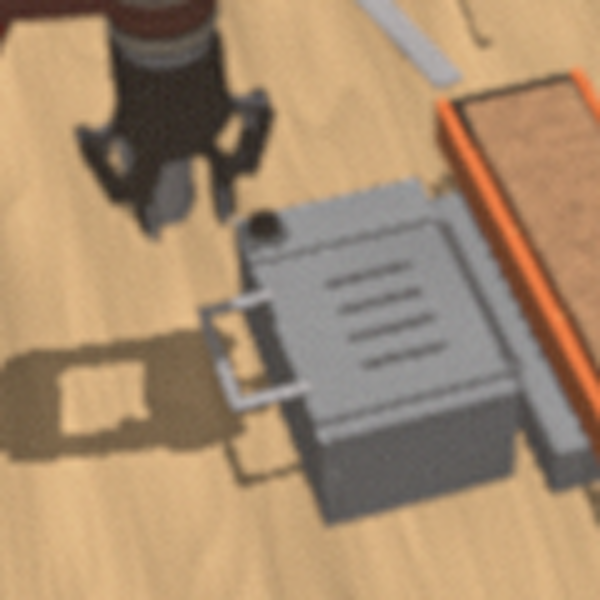

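Fingers half open at (187,227), bar from (205,312) to (240,405), button at (265,225); the bar's measured place holds within 5 mm. The isolator nets again show off. I descend onto the bar in steps.

Request:
step_arm(
  moves=[
    [[0.8,0.1,-2,0],[0,0,-3,0],[0,0,-3,0],[0,0,-2,0],[0,0,-1,0],[0,0,0,0]],
  ],
)

```text
t: 11.43
tool_pos: [0.4596, 0.0317, 0.1175]
tool_rot: [-3.139, -0.108, 0.008]
contact_force: [0.1, 0.4, -0.7]
opening: 0.0425
```

Request:
step_arm(
  moves=[
    [[0,0,-1,0],[0,0,-1,0],[0,0,-1,0],[0,0,-1,0],[0,0,0,0],[0,0,0,0]],
  ],
)

```text
t: 11.93
tool_pos: [0.461, 0.0324, 0.0796]
tool_rot: [-3.139, -0.11, 0.002]
contact_force: [0.5, -0.1, -0.0]
opening: 0.0425
```

```bash
python3 - <<'E'
from h import *
np.set_printoptions(precision=4,suppress=True)
s=viewer.get_image("side")
o=readout.get_obs();p=o["tool_pos"];print(p,o["contact_force"],proj("side",p),proj("side",p+[0,0,.03]))
cv2.imwrite("pics/j.png",cv2.resize(s[140:210,180:260],(800,700),interpolation=2)[:600])
E
```

```text
[0.4615 0.0324 0.0803] [ 0.4773  0.5324 -0.1968] [213.216  188.0704] [212.6512 183.0515]
```

View pics/j.png

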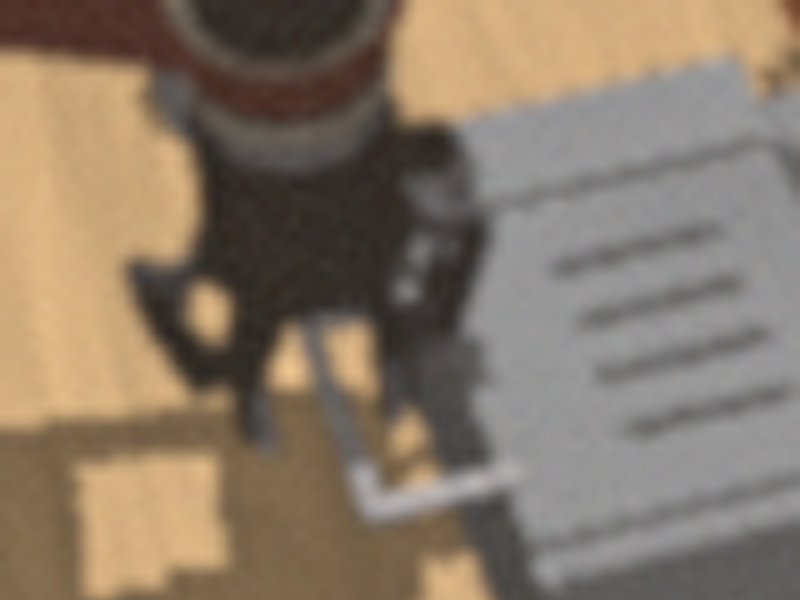

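The bar lies between the open fingers; tips at (265,445) and (400,410), again about 3 cm above the reported TCP. I go 1.2 cm lower and close.

Request:
step_arm(
  moves=[
    [[0,0,-0.6,0],[0,0,-0.6,0],[0,0,0,0],[0,0,0,0]],
  ],
)

```text
t: 12.32
tool_pos: [0.4611, 0.0324, 0.0678]
tool_rot: [-3.14, -0.11, 0.002]
contact_force: [-1.4, -0.2, -0.2]
opening: 0.0426
```

Request:
step_arm(
  moves=[
    [[0,0,0,0],[0,0,0,0],[0,0,0,0],[0,0,0,0],[0,0,0,0],[0,0,0,0]],
  ],
  grip=1,
  squeeze=50,
)

```text
t: 12.82
tool_pos: [0.4668, 0.0326, 0.0711]
tool_rot: [-3.139, -0.11, -0.021]
contact_force: [12.3, 2.7, -2.4]
opening: 0.0076
```

Request:
step_arm(
  moves=[
    [[0.4,0,0,0],[0.3,0,0,0],[0,0,0,0],[0,0,0,0]],
  ],
)

```text
t: 13.15
tool_pos: [0.4661, 0.0326, 0.0687]
tool_rot: [-3.139, -0.111, 0.012]
contact_force: [-10.4, 0.9, 10.2]
opening: 0.0076
```

Request:
step_arm(
  moves=[
    [[0,0,0.2,0],[0,0,0.2,0],[0,0,0,0],[0,0,0,0]],
  ],
)

```text
t: 13.48
tool_pos: [0.4661, 0.0326, 0.0709]
tool_rot: [-3.139, -0.111, 0.009]
contact_force: [-5.8, 0.6, -1.3]
opening: 0.008
```

Request:
step_arm(
  moves=[
    [[-0.2,0,0.2,0],[0,0,0,0],[0,0,0,0]],
  ],
)

```text
t: 13.73
tool_pos: [0.4664, 0.0327, 0.0726]
tool_rot: [-3.139, -0.11, -0.001]
contact_force: [5.2, 2.8, -11.2]
opening: 0.008
```

Request:
step_arm(
  moves=[
    [[0,0,0.2,0],[0,0,0,0],[0,0,0,0]],
  ],
)

```text
t: 13.98
tool_pos: [0.4663, 0.0327, 0.073]
tool_rot: [-3.139, -0.11, -0.002]
contact_force: [10.6, 1.4, -20.6]
opening: 0.0077
```

Request:
step_arm(
  moves=[
    [[0,0,0.2,0],[0,0,0,0],[0,0,0,0]],
  ],
)

```text
t: 14.23
tool_pos: [0.4663, 0.0327, 0.0735]
tool_rot: [-3.139, -0.109, -0.003]
contact_force: [15.0, 1.1, -28.7]
opening: 0.008
```

The cover stopped after about 3 mm while the pull climbed to 29 N, so it is caught. I relax, release, rise and work out the way to the button.

Request:
step_arm(
  moves=[
    [[-0.2,0,-0.4,0],[-0.2,0,-0.4,0],[0,0,0,0]],
  ],
)

```text
t: 14.48
tool_pos: [0.4667, 0.0326, 0.0717]
tool_rot: [-3.139, -0.11, -0.017]
contact_force: [8.9, 2.5, -2.1]
opening: 0.0078
```

Request:
step_arm(
  moves=[
    [[0,0,0,0],[0,0,0,0],[0,0,0,0],[0,0,0,0]],
  ],
  grip=0.5,
)

```text
t: 14.82
tool_pos: [0.4625, 0.0322, 0.0705]
tool_rot: [3.139, 0.11, 0.0]
contact_force: [-0.5, -0.3, 0.5]
opening: 0.0431
```

Request:
step_arm(
  moves=[
    [[0,0,2,0],[0,0,3,0],[0,0,3,0],[0,0,3,0],[0,0,3,0],[0,0,0,0]],
  ],
)

```text
t: 15.32
tool_pos: [0.466, 0.0319, 0.2181]
tool_rot: [3.138, 0.11, 0.019]
contact_force: [0.5, -0.4, 0.3]
opening: 0.0424
```

```bash
python3 - <<'E'
from h import *
np.set_printoptions(precision=4,suppress=True)
s=viewer.get_image("side");t=viewer.get_image("top");p=readout.get_obs()["tool_pos"]
print("tool",p)
for c in("side","top"):
  for n,z in(("button_top",.132),("cover_handle",.116),("cover_hinge",.114)):
    print(c,n,[(r["at"],round(r["confidence"],2),atz(c,r["at"],z)) for r in nets.pinpoint(c,n)[:2]])
print(atz("side",(223,155),.132))
E
```

```text
tool [0.4634 0.0322 0.2121]
side button_top [([220.9, 153.0], 0.44, array([0.5208, 0.1638, 0.132 ]))]
side cover_handle [([214.1, 178.6], 0.75, array([0.4706, 0.0486, 0.116 ]))]
side cover_hinge [([266.0, 168.2], 0.65, array([0.6808, 0.0558, 0.114 ]))]
top button_top []
top cover_handle [([100.9, 221.4], 0.51, array([0.5043, 0.4279, 0.116 ])), ([327.0, 238.6], 0.29, array([ 0.4493, -0.281 ,  0.116 ]))]
top cover_hinge [([223.3, 169.3], 0.77, array([0.6704, 0.0454, 0.114 ])), ([334.1, 242.0], 0.56, array([ 0.4387, -0.3034,  0.114 ]))]
[0.5268 0.1506 0.132 ]
```

Request:
step_arm(
  moves=[
    [[1.1,2,0,0],[1.1,2,0,0],[1.1,2,0,0],[1.1,2,0,0],[1.1,2,0,0],[1.2,2.1,0,0],[0,0,-2,0],[0,0,-2,0],[0,0,-2,0],[0,0,0,0]],
  ],
  grip=1,
)

```text
t: 16.55
tool_pos: [0.5259, 0.153, 0.1443]
tool_rot: [3.138, 0.11, -0.016]
contact_force: [-1.2, -0.3, -0.6]
opening: 0.0005
```

Request:
step_arm(
  moves=[
    [[0,0,-0.5,0],[0,0,-0.5,0],[0,0,-0.5,0],[0,0,0,0]],
  ],
)

```text
t: 16.88
tool_pos: [0.5294, 0.1532, 0.1352]
tool_rot: [3.14, 0.11, -0.0]
contact_force: [0.1, -0.4, -0.5]
opening: 0.0
```

```bash
python3 - <<'E'
from h import *
np.set_printoptions(precision=4,suppress=True)
s=viewer.get_image("side")
o=readout.get_obs();p=o["tool_pos"];print(p,o["contact_force"],proj("side",p),proj("side",p+[0,0,.03]))
cv2.imwrite("pics/k.png",cv2.resize(s[120:180,190:270],(800,600),interpolation=2))
E
```

```text
[0.5296 0.1532 0.1356] [-0.4554  0.7163 -0.1036] [223.5024 153.7976] [223.1055 148.4026]
```

View pics/k.png

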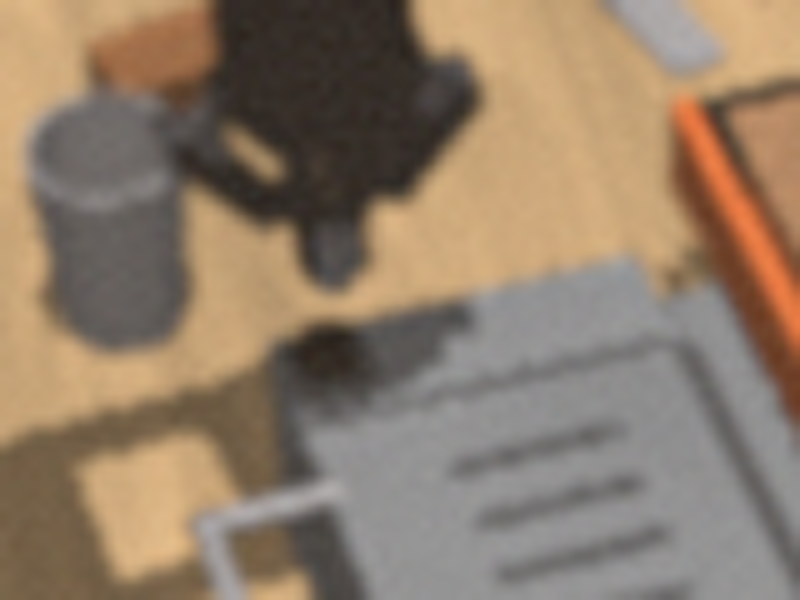

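The shut fingertips at (333,285) are right above the black button at (325,350), still about 3 cm up. I descend to contact and press.

Request:
step_arm(
  moves=[
    [[-0.3,0,-0.8,0],[0,0,-0.8,0],[0,0,-0.8,0],[0,0,0,0],[0,0,0,0]],
  ],
)

```text
t: 17.35
tool_pos: [0.5257, 0.1532, 0.1102]
tool_rot: [3.139, 0.11, -0.003]
contact_force: [0.3, 0.1, -0.0]
opening: 0.0005
```

Request:
step_arm(
  moves=[
    [[0,0,-0.4,0],[0,0,-0.4,0],[0,0,0,0],[0,0,0,0]],
  ],
)

```text
t: 17.68
tool_pos: [0.5264, 0.1533, 0.1031]
tool_rot: [3.14, 0.11, -0.001]
contact_force: [0.3, 0.4, -0.1]
opening: 0.0002
```

Request:
step_arm(
  moves=[
    [[0,0,-0.4,0],[0,0,0,0],[0,0,0,0]],
  ],
)

```text
t: 17.93
tool_pos: [0.5264, 0.1533, 0.0991]
tool_rot: [3.14, 0.11, -0.001]
contact_force: [-0.5, -0.3, 0.5]
opening: -0.0001
```

Request:
step_arm(
  moves=[
    [[0,0,-0.4,0],[0,0,0,0],[0,0,0,0]],
  ],
)

```text
t: 18.18
tool_pos: [0.5268, 0.1534, 0.0955]
tool_rot: [-3.14, -0.11, -0.001]
contact_force: [0.3, -0.2, 1.5]
opening: -0.0005
```

Request:
step_arm(
  moves=[
    [[0,0,-0.3,0],[0,0,0,0],[0,0,0,0]],
  ],
)

```text
t: 18.43
tool_pos: [0.5267, 0.1533, 0.0924]
tool_rot: [-3.14, -0.11, -0.001]
contact_force: [1.5, -0.0, 0.7]
opening: 0.0002
```

Request:
step_arm(
  moves=[
    [[0,0,-0.3,0],[0,0,0,0],[0,0,0,0]],
  ],
)

```text
t: 18.68
tool_pos: [0.5264, 0.1533, 0.0891]
tool_rot: [3.14, 0.11, -0.0]
contact_force: [1.1, 0.3, 1.7]
opening: -0.0
```

Request:
step_arm(
  moves=[
    [[0,0,-0.3,0],[0,0,0,0],[0,0,0,0]],
  ],
)

```text
t: 18.93
tool_pos: [0.5267, 0.1534, 0.0885]
tool_rot: [3.139, 0.11, -0.0]
contact_force: [-4.7, -0.9, 11.6]
opening: -0.0001
```

Request:
step_arm(
  moves=[
    [[0,0,-0.2,0],[0,0,0,0],[0,0,0,0]],
  ],
)

```text
t: 19.18
tool_pos: [0.5268, 0.1534, 0.0883]
tool_rot: [3.139, 0.11, -0.001]
contact_force: [-9.4, -3.1, 19.1]
opening: 0.0001
```

Firm stop after 10 mm of travel at 19 N: the button is fully down. Back to the bar.

Request:
step_arm(
  moves=[
    [[0,0,3,0],[0,0,3,0],[0,0,3,0],[0,0,3.6,0],[-1.2,-2.4,0,0],[-1.2,-2.4,0,0],[-1.2,-2.4,0,0],[-1.2,-2.4,0,0],[-1.3,-2.5,0,0],[0,0,0,0]],
  ],
)

```text
t: 20.02
tool_pos: [0.4636, 0.0295, 0.2096]
tool_rot: [3.138, 0.104, -0.003]
contact_force: [0.6, 0.5, -0.3]
opening: -0.0004
```

Request:
step_arm(
  moves=[
    [[0,0,0,0],[0,0,0,0],[0,0,0,0],[0,0,0,0]],
  ],
  grip=0.5,
)

```text
t: 20.35
tool_pos: [0.4657, 0.0331, 0.2101]
tool_rot: [-3.139, -0.112, 0.001]
contact_force: [0.3, -1.1, -0.2]
opening: 0.0428
```

Request:
step_arm(
  moves=[
    [[0,0,-3,0],[0,0,-3,0],[0,0,-3,0],[0,0,-2,0],[0,0,-1,0],[0,0,-1,0],[0,0,-1,0],[0,0,-0.6,0],[0,0,0,0],[0,0,0,0]],
  ],
)

```text
t: 21.18
tool_pos: [0.466, 0.0323, 0.0649]
tool_rot: [3.14, 0.11, 0.001]
contact_force: [0.4, -0.6, -0.2]
opening: 0.0425
```

Request:
step_arm(
  moves=[
    [[0,0,0,0],[0,0,0,0],[0,0,0,0],[0,0,0,0],[0,0,0,0],[0,0,0,0]],
  ],
  grip=1,
  squeeze=50,
)

```text
t: 21.68
tool_pos: [0.4664, 0.0322, 0.0654]
tool_rot: [3.139, 0.11, 0.003]
contact_force: [0.7, 0.8, 4.8]
opening: 0.0081
```

Request:
step_arm(
  moves=[
    [[0,0,0.4,0],[0,0,0.4,0],[0,0,0.4,0],[0,0,0,0],[0,0,0,0]],
  ],
)

```text
t: 22.1
tool_pos: [0.4668, 0.0323, 0.0767]
tool_rot: [3.14, 0.11, 0.005]
contact_force: [5.5, 0.1, -2.8]
opening: 0.0083
```

No catch now: 12 mm of lift with only about 3 N. I follow the arc around the hinge to about 60°.

Request:
step_arm(
  moves=[
    [[0.1,0,1.05,0],[0.12,0,1.05,0],[0.2,0.01,1.03,0],[0.23,0.02,1.02,0],[0.3,0.02,1.0,0],[0.34,0.02,1.0,0],[0.4,0.03,0.97,0],[0.43,0.03,0.96,0],[0,0,0,0]],
  ],
)

```text
t: 22.85
tool_pos: [0.4895, 0.0343, 0.1584]
tool_rot: [-3.138, -0.11, -0.011]
contact_force: [10.5, 1.8, -6.5]
opening: 0.0084
```

Request:
step_arm(
  moves=[
    [[0.5,0.03,0.92,0],[0.52,0.03,0.91,0],[0.58,0.04,0.86,0],[0.62,0.04,0.86,0],[0.66,0.04,0.8,0],[0.7,0.05,0.8,0],[0,0,0,0]],
  ],
)

```text
t: 23.43
tool_pos: [0.5233, 0.0374, 0.2081]
tool_rot: [-3.136, -0.111, -0.001]
contact_force: [4.3, 4.6, -5.3]
opening: 0.0079
```

Request:
step_arm(
  moves=[
    [[0.75,0.05,0.73,0],[0.77,0.05,0.72,0],[0.81,0.05,0.65,0],[0.84,0.06,0.64,0],[0.87,0.06,0.56,0],[0.9,0.06,0.56,0],[0,0,0,0],[0,0,0,0],[0,0,0,0],[0,0,0,0]],
  ],
)

```text
t: 24.27
tool_pos: [0.5707, 0.0416, 0.2471]
tool_rot: [-3.135, -0.112, 0.005]
contact_force: [-2.6, 7.3, 2.3]
opening: 0.008
```

```bash
python3 - <<'E'
from h import *
s=viewer.get_image("side");o=readout.get_obs();p=o["tool_pos"]
dx,dz=p[0]-.4665,p[2]-.065
print(p,o["contact_force"],o["opening"],"theta",np.arctan2(dz,.21-dx),np.hypot(dz,.21-dx))
print([(c,[(np.round(r["at"]),round(r["confidence"],2)) for r in nets.pinpoint(c,"handle_grip")]) for c in("side",)])
cv2.imwrite("pics/l.png",cv2.resize(s[90:290,170:330],(480,600),interpolation=2))
E
```

```text
[0.57071766 0.04156797 0.24713949] [-2.69957486  7.86937891  2.5600388 ] 0.007965113119713246 theta 1.0446316820458508 0.21062929033240413
[('side', [(array([270., 254.]), 0.46), (array([238., 257.]), 0.42)])]
```

View pics/l.png

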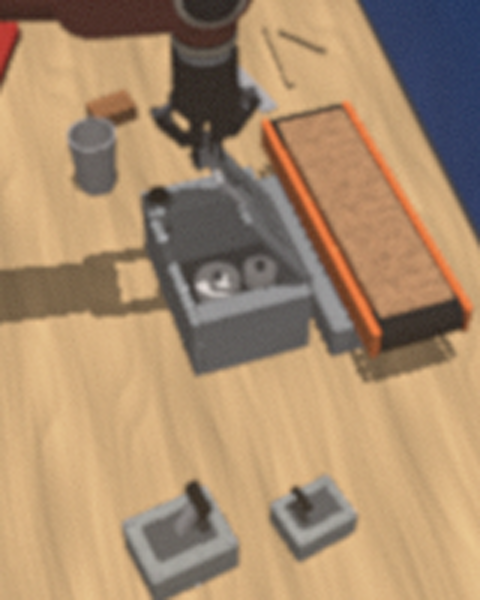

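The cover stands open in the fingers at about (215,160) with the drive pulleys showing at (235,275). The larger isolator's handle (195,500) is thrown to the far side, and the tin and offcut look undisturbed. The angle is about 1.04 rad and the pose is still.

```bash
python3 -c "
from h import *
print(ctrl.finish_job())"
```

```text
the job is handed in; nothing more can be done
None
```

The job is done and handed in: the isolator is off, and the fingers are holding the sander's cover about 60° open.

- **Isolator:** I threw the handle of the larger box, which measured closest to 110 x 90 mm. The first three pushes missed because the fingers passed over the grip. The fingertips really sit about 3 cm higher than the reported tool position, going by the pictures and the button contact. Pushing 2.5 cm lower threw it, and the last picture shows it still off.
- **Tug test:** The cover stopped after about 3 mm and the pull rose to about 29 N, so the catch had hold of it. That was more than the suggested 6 to 15 N.
- **Release button:** I pressed it through about 10 mm to a firm stop at 19 N. After that the cover lifted with about 3 N.
- **Final hold:** The tool position puts the cover at 1.04 rad, with the grip closed on the bar at 50 N. The wrist read about 8 N of steady sideways force, within limits.
- **Loose things:** The tin and offcut look unmoved in the last picture. The hammer was outside that view and I did not check it again at the end, but the arm never went near it.

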